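# Press home the caps along a carton row

## Task

The five tubes in the carton have caps that are not quite shut: run the fingertips along the row in a single pass, starting at the end with the folded-out flap, and gently press each cap fully home in turn. From the first cap to the last keep the fingertips over the row and low, within about 3 cm of the caps; take no tube out, and leave the things beside the carton where they stand.

Things in the scene. Friction and masses are not known exactly. Their poses are not given: they have to be found in the camera images.
- carton: Olive card box, open on top, fixed to the table, any yaw: 37 (x) by 173 (y) by 70 mm high, 3 mm walls and floor, five cells in a row along y (centres y = +68, +34, 0, -34, -68 mm, x = 0). A white flap 37 mm wide, 3 mm thick, round-ended, is folded out level at the rim of the +y end, 58 mm long; the other end has none. Origin: centre of the underside; z up.
- tube1: Tablet tube number 1 counted from the flap end, loose and upright in its cell with about 1.5 mm play all round (cell y = +68 mm): white plastic, 28 mm diameter, body 92 mm tall, 65 to 145 g. Origin: centre of its underside, 3 mm above the table.
- tube2: Tablet tube number 2 counted from the flap end, loose and upright in its cell with about 1.5 mm play all round (cell y = +34 mm): white plastic, 28 mm diameter, body 92 mm tall, 65 to 145 g. Origin: centre of its underside, 3 mm above the table.
- tube3: Tablet tube number 3 counted from the flap end, loose and upright in its cell with about 1.5 mm play all round (cell y = +0 mm): white plastic, 28 mm diameter, body 92 mm tall, 65 to 145 g. Origin: centre of its underside, 3 mm above the table.
- tube4: Tablet tube number 4 counted from the flap end, loose and upright in its cell with about 1.5 mm play all round (cell y = -34 mm): white plastic, 28 mm diameter, body 92 mm tall, 65 to 145 g. Origin: centre of its underside, 3 mm above the table.
- tube5: Tablet tube number 5 counted from the flap end, loose and upright in its cell with about 1.5 mm play all round (cell y = -68 mm): white plastic, 28 mm diameter, body 92 mm tall, 65 to 145 g. Origin: centre of its underside, 3 mm above the table.
- cap1_top (a point): Centre of the flat top of tube 1's white snap cap (29 mm diameter, 14 mm tall, flat top 24 mm across). It is 109 mm above the table when the cap is home and up to 6 mm higher when proud.
- cap2_top (a point): Centre of the flat top of tube 2's white snap cap (29 mm diameter, 14 mm tall, flat top 24 mm across). It is 109 mm above the table when the cap is home and up to 6 mm higher when proud.
- cap3_top (a point): Centre of the flat top of tube 3's white snap cap (29 mm diameter, 14 mm tall, flat top 24 mm across). It is 109 mm above the table when the cap is home and up to 6 mm higher when proud.
- cap4_top (a point): Centre of the flat top of tube 4's white snap cap (29 mm diameter, 14 mm tall, flat top 24 mm across). It is 109 mm above the table when the cap is home and up to 6 mm higher when proud.
- cap5_top (a point): Centre of the flat top of tube 5's white snap cap (29 mm diameter, 14 mm tall, flat top 24 mm across). It is 109 mm above the table when the cap is home and up to 6 mm higher when proud.
- cap1 (a joint): How far the cap of tube 1 has been pressed down, in m: starts between 0 and 0.002 (standing proud), 0.006 is fully home on the tube's shoulder, a hard stop. About 4 N moves it against friction; it stays where it is left.
- cap2 (a joint): How far the cap of tube 2 has been pressed down, in m: starts between 0 and 0.002 (standing proud), 0.006 is fully home on the tube's shoulder, a hard stop. About 4 N moves it against friction; it stays where it is left.
- cap3 (a joint): How far the cap of tube 3 has been pressed down, in m: starts between 0 and 0.002 (standing proud), 0.006 is fully home on the tube's shoulder, a hard stop. About 4 N moves it against friction; it stays where it is left.
- cap4 (a joint): How far the cap of tube 4 has been pressed down, in m: starts between 0 and 0.002 (standing proud), 0.006 is fully home on the tube's shoulder, a hard stop. About 4 N moves it against friction; it stays where it is left.
- cap5 (a joint): How far the cap of tube 5 has been pressed down, in m: starts between 0 and 0.002 (standing proud), 0.006 is fully home on the tube's shoulder, a hard stop. About 4 N moves it against friction; it stays where it is left.
- spare_tube: Bystander: a closed tube of the same kind standing alone beside the carton, 28 mm diameter, 106 mm tall, loose. Origin: centre of its underside.
- cap_tub: Bystander: a small open round blue tub with a few caps, 80 mm across the rim, 50 mm tall, loose. Origin: centre of its underside.
- blanks: Bystander: a stack of flat carton blanks, 70 by 60 by 30 mm, loose. Origin: centre of its underside.
Mind the look-alikes: they are no part of the job. What is shaped like the tube4 but orange or pink is not meant. Leave any green look-alike of the tube1 alone.

How it is judged:
By the outcome, as a careful person would: the job done as asked, in the order asked, and still so for the second after the job is handed in, with the robot touching nothing.
It also fails if it takes over 45 s, if anything falls off the work surface, if the arm or the gripper's body presses on something with over 40 N, if the wrist force passes 120 N, or if a joint passes its speed limit or range.

## Robot

A 6-joint arm with a two-finger parallel gripper is mounted at the origin on the work surface. World frame = base frame: x ahead of the robot, y to its left, z up, the work surface at z = 0. Lengths are in m, angles in degrees, forces in N, time in s.
With the tool pointing down it reaches from about 0.3 to 0.75 m from the base axis. Payload 8.5 kg.
Tool frame: the origin (TCP) lies at the very end of the fingers, on their centre line; the grasp point (between the pads) lies 19 mm behind it; z points along the fingers, y is the line along which they close (so a half turn about z gives the same grasp; the last joint's range is limited). The gripper opens to 85 mm and grips with 20 to 120 N. Pads are 22 mm wide; open, the fingers measure 114 mm over their backs; the gripper's body (76 mm by 85 mm) begins 54 mm behind the grasp point. The pads swing forward as they close: fully open they stand 13 mm farther back than shut.
Start: joints at [-79.486, 21.807, 74.336, -0, 83.858, -12.336], TCP at [0.214, -0.507, 0.231] pointing down, gripper open.
Joint ranges: [-178.18, 178.18], [-50.72, 133.34], [12.68, 142.11], [-81.47, 261.47], [9.98, 163.14], [-165.26, 165.26]. Speed limits (degrees/s): [136.94, 136.94, 180, 180, 180, 180].

## Interface

Orientations are given as a 3x3 rotation matrix whose columns are the frame's x, y, z axes.
In Python, from rig import env, imaging gives the robot as it stands. The module is installed in compiled form; this text tells all that it offers.
- The arm moves only by the tool arm_command, never from a script. Its arguments are lists of equal length, an entry for each row: "turn": the turn, a rotation vector about the tool's x, y, z in units of 5 degrees (1.0 is 5 degrees), a list of three; "xyz": the shift along the tool's x, y, z in units of 50 mm (1.0 is 50 mm), a list of three; "claw": the finger opening in mm, from 0 to 85.4. A call has 1 to 12 rows; each row shifts and turns the commanded pose from where the row before left it, along the tool's axes as they then stand; what a row does not reach is not made up. A row lasts 1/10 s, in which the tool goes at most 50 mm and 8.59 degrees, less where a joint would pass 70% of its speed; a pose out of reach is approached as far as the arm can. A call is refused whole if a number of a shift passes 1 or a number of a turn 1, either way. A call with a gripper value outside its range is refused whole. The fingers move at their own pace and stop on an object; "squeeze" is the grip in N (left out, the last holds). Time passes only in rows, so rows that do not move let the fingers close. It gives the time, the measured TCP pose, the force, the opening and the grip force at its end, in the units of the state.
- env.observe(): the state, without advancing time (a new reading comes with each control period).
- imaging.get_image(name): name is "scene" or "side" or "wrist"; returns (picture, depth): 400x640x3 uint8, blue, green, red; 400x640 float32, m along the optical axis (not along the pixel's ray), 0 where there is no reading.
- imaging.camera_info(name): a dict with "camera_matrix" (3x3 intrinsics, pixels), "k1" (the pictures are not rectified: a ray, as slopes to the right and down, at radius r is drawn at 1 + k1 r^2 times it, then the intrinsics apply), "rvec" (rotation vector, rad) and "tvec" (3), from world to camera coordinates, as OpenCV has them. Camera axes: x right, y down, z forward; pixel columns grow to the right and rows downward; lengths in m; the calibration is good to about 2 mm. A picture is of the moment at which its call begins: read the wrist's pose just before it. camera_info takes no time and is no camera call; for the wrist camera it gives the pose at the moment of the call.
- env.close_job(): hands the job in; it is judged then, once.
The state is a dict: "time_s": time; "q": joint angles; "qvel": joint speeds; "joint_efforts": joint torques, N m; "position": TCP position; "tool_rot": TCP orientation; "ft_force": force on the tool from outside, world axes, zero at the start; "wrist_torque": the same for the moment, N m; "grip_width": finger opening in m; "gripper_force": force on a finger pad.
Only numpy, scipy, OpenCV 4.12 (cv2) and the standard library are available. Lean on these libraries where they do the work, as an engineer would, in place of code of your own. Each camera call takes 0.05 s, during which the arm holds its last target. There are 200 camera calls.

## Working session

There is one attempt and no reset: what is moved stays moved. The work goes in short steps, Python scripts to look and compute and a tool call to move; the robot and the scene stay as the last step left them, time stands still between calls to the robot, and variables do not carry over. Pictures are saved under pics/ and viewed, at most 10 in all, crops included, and the job is handed in when it is done.

Besides the shell and the picture viewer there is one more tool, called by a JSON object that holds its "api" and its "payload", one argument or row to a line. arm_command: Moves the arm, as the interface text tells. Its arguments: {"type":"object","properties":{"turn":{"type":"array"},"xyz":{"type":"array"},"claw":{"type":"array"},"squeeze":{"type":"number"}},"required":["turn","xyz","claw"]}

```bash
mkdir -p pics
cat > h.py <<'E'
import numpy as np, cv2
from rig import env, imaging
def grab(n,f=None):
    ci=imaging.camera_info(n); im,d=imaging.get_image(n)
    np.savez(''+n+'.npz',im=im,d=d,K=ci['camera_matrix'],k1=ci['k1'],r=np.array(ci['rvec'],float),t=np.array(ci['tvec'],float))
    if f: cv2.imwrite('pics/'+f,im)
def ray(n,u,v):
    z=np.load(''+n+'.npz');K=z['K'];k=float(z['k1'])
    p=cv2.undistortPoints(np.array([[[u,v]]],float),K,np.array([k,0,0,0]))[0,0]
    R=cv2.Rodrigues(z['r'])[0];c=-R.T@z['t'].ravel();return c,R.T@np.array([p[0],p[1],1.]),z
def onplane(n,u,v,h):
    c,d,_=ray(n,u,v);return c+d*(h-c[2])/d[2]
def bydepth(n,u,v):
    c,d,z=ray(n,u,v);return c+d*float(z['d'][int(v),int(u)])
E
python3 - <<'E'
from h import *
grab('scene','s0.png');grab('side','d0.png')
s=env.observe();print(s['time_s'],s['position'],s['tool_rot'],s['grip_width'])
E
```

```text
0.1 [ 0.21351497 -0.50658135  0.23077767] [[ 9.21512285e-01  3.88349126e-01 -2.55414781e-04]
 [ 3.88349120e-01 -9.21511426e-01  1.28569138e-03]
 [ 2.63929484e-04 -1.28397051e-03 -9.99999141e-01]] 0.08558943181840688
```

View pics/s0.png

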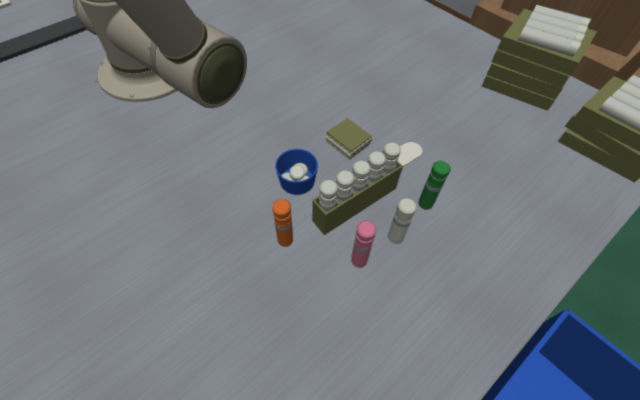

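View pics/d0.png

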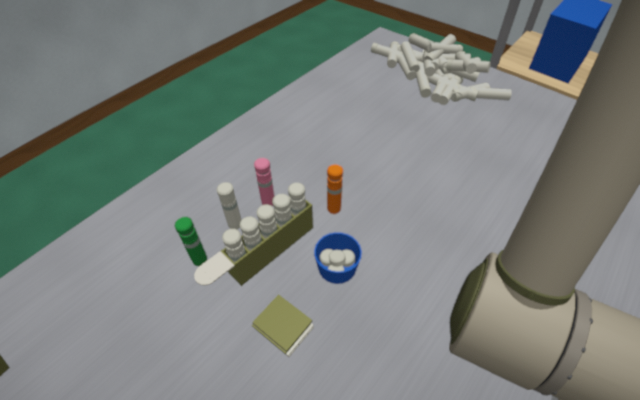

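Run:
```python
from h import *
a=cv2.resize(cv2.imread('pics/s0.png')[110:260,260:460],None,fx=4,fy=4,interpolation=2)
b=cv2.resize(cv2.imread('pics/d0.png')[150:300,170:370],None,fx=4,fy=4,interpolation=2)
cv2.imwrite('pics/s1.png',a);cv2.imwrite('pics/d1.png',b)
for n,P in (('scene',[(392,149),(376,158),(361,168),(345,179),(328,187)]),('side',[(233,236),(250,224),(266,213),(282,202),(297,190)])):
    for p in P: print(n,onplane(n,*p,.113).round(4),bydepth(n,*p).round(4))
```

```text
scene [0.613  0.1728 0.113 ] [0.6141 0.1711 0.1153]
scene [0.609  0.1381 0.113 ] [0.6096 0.1372 0.1143]
scene [0.6076 0.1042 0.113 ] [0.609  0.1025 0.1158]
scene [0.6067 0.069  0.113 ] [0.6074 0.0682 0.1144]
scene [0.6006 0.0378 0.113 ] [0.6012 0.0371 0.1143]
side [0.6074 0.1734 0.113 ] [0.607  0.1736 0.1135]
side [0.6039 0.1409 0.113 ] [0.6042 0.1408 0.1126]
side [0.6001 0.1094 0.113 ] [0.6008 0.1089 0.112 ]
side [0.5962 0.0766 0.113 ] [0.5964 0.0764 0.1127]
side [0.5949 0.0416 0.113 ] [0.5948 0.0416 0.1131]
```

View pics/s1.png

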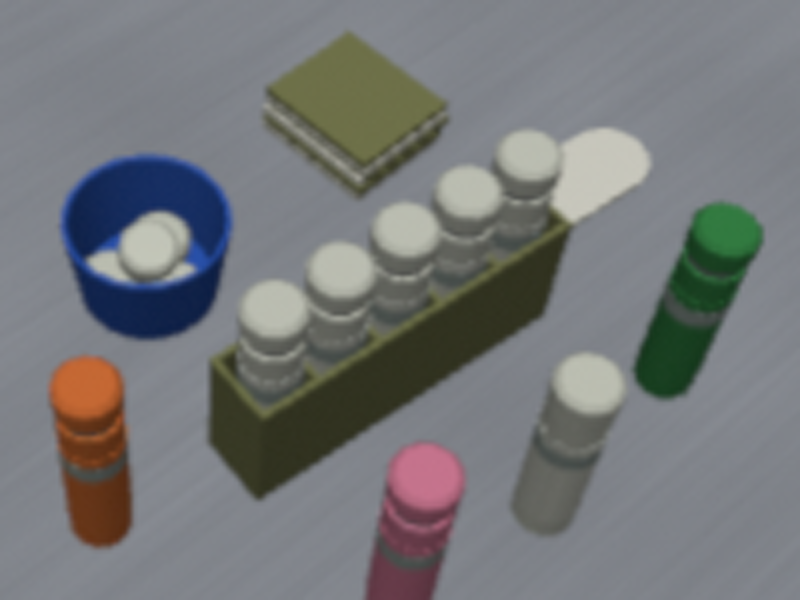

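View pics/d1.png

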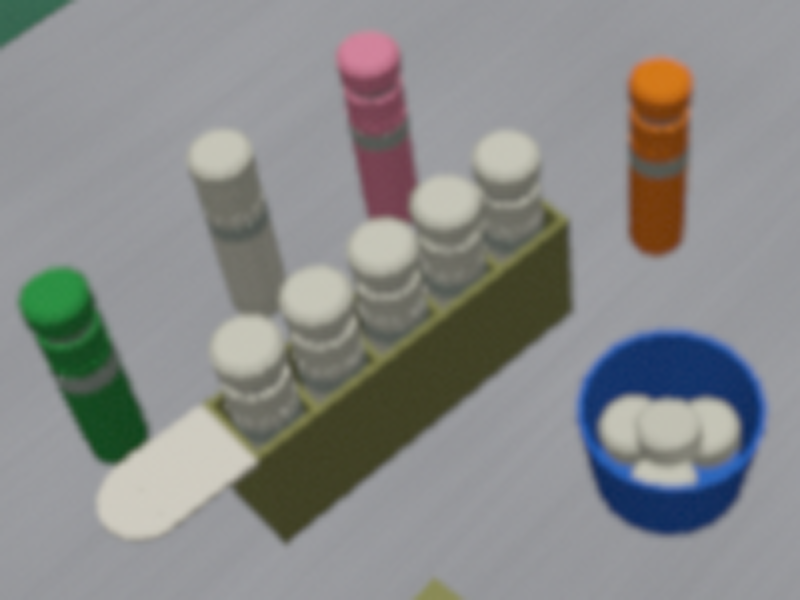

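The five white caps run from tube 1 by the flap (scene 392,149; side 232,236) to tube 5 (scene 328,187; side 297,189). That puts the row at about x 0.60 to 0.61, y 0.173 to 0.04, with yaw about 85°. First I'll turn the tool along the row and close the fingers.

{"api": "arm_command", "payload": {
  "turn": [
    [0, 0, -1],
    [0, 0, -1],
    [0, 0, -1],
    [0, 0, -1],
    [0, 0, -1],
    [0, 0, -1],
    [0, 0, -1],
    [0, 0, -1],
    [0, 0, -1],
    [0, 0, -1],
    [0, 0, -1],
    [0, 0, -1]
  ],
  "xyz": [
    [0, 0, 0],
    [0, 0, 0],
    [0, 0, 0],
    [0, 0, 0],
    [0, 0, 0],
    [0, 0, 0],
    [0, 0, 0],
    [0, 0, 0],
    [0, 0, 0],
    [0, 0, 0],
    [0, 0, 0],
    [0, 0, 0]
  ],
  "claw": [0, 0, 0, 0, 0, 0, 0, 0, 0, 0, 0, 0]
}}

```text
time_s: 1.3
position: [0.2135, -0.5066, 0.2309]
tool_rot: [[0.121, 0.993, -0.0], [0.993, -0.121, 0.001], [0.001, -0.0, -1.0]]
ft_force: [0.3, 0.3, -0.9]
grip_width: 0.0003
gripper_force: 0.0
```

{"api": "arm_command", "payload": {
  "turn": [
    [0, 0, -0.4],
    [0, 0, 0],
    [0, 0, 0],
    [0, 0, 0],
    [0, 0, 0],
    [0, 0, 0],
    [0, 0, 0],
    [0, 0, 0],
    [0, 0, 0],
    [0, 0, 0],
    [0, 0, 0],
    [0, 0, 0]
  ],
  "xyz": [
    [0, 0, 0],
    [0.8, 0.25, 0],
    [0.8, 0.25, 0],
    [0.8, 0.25, 0],
    [0.8, 0.25, 0],
    [0.8, 0.25, 0],
    [0.8, 0.25, 0],
    [0.8, 0.25, 0],
    [0.8, 0.25, 0],
    [0.8, 0.25, 0],
    [0.8, 0.25, 0],
    [0.8, 0.25, 0]
  ],
  "claw": [0, 0, 0, 0, 0, 0, 0, 0, 0, 0, 0, 0]
}}

```text
time_s: 2.5
position: [0.3902, -0.0792, 0.2313]
tool_rot: [[0.09, 0.996, -0.0], [0.996, -0.09, 0.0], [0.0, -0.0, -1.0]]
ft_force: [0.7, -0.9, 0.4]
grip_width: -0.0001
gripper_force: 0.0
```

{"api": "arm_command", "payload": {
  "turn": [
    [0, 0, 0],
    [0, 0, 0],
    [0, 0, 0],
    [0, 0, 0],
    [0, 0, 0],
    [0, 0, 0],
    [0, 0, 0],
    [0, 0, 0],
    [0, 0, 0]
  ],
  "xyz": [
    [0.77, 0.3, 0],
    [0.77, 0.3, 0],
    [0.77, 0.3, 0],
    [0.77, 0.3, 0],
    [0.77, 0.3, 0],
    [0.77, 0.3, 0],
    [0.77, 0.3, 0],
    [0, 0, 0],
    [0, 0, 0]
  ],
  "claw": [0, 0, 0, 0, 0, 0, 0, 0, 0]
}}

```text
time_s: 3.4
position: [0.5185, 0.1785, 0.2306]
tool_rot: [[0.088, 0.996, -0.001], [0.996, -0.088, -0.0], [-0.001, -0.001, -1.0]]
ft_force: [0.0, -0.4, 0.1]
grip_width: 0.0
gripper_force: 0.0
```

Run:
```python
from h import *
grab('wrist','w0.png');s=env.observe();print(s['time_s'],s['position'],s['ft_force'])
```

```text
3.45 [0.51841759 0.17781991 0.2308989 ] [ 0.40152059 -0.35938011 -0.37536259]
```

View pics/w0.png

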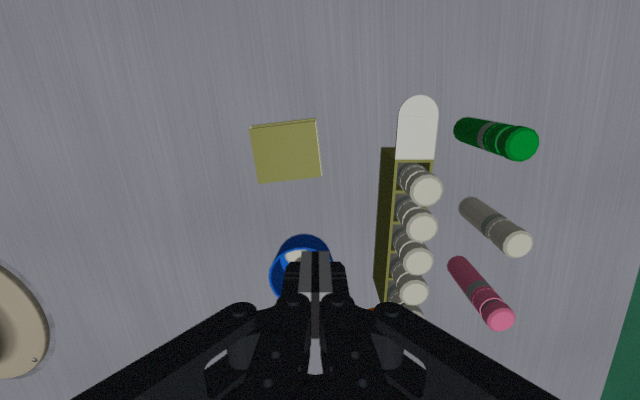

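The wrist view shows the white flap at (418,115). Caps 1 to 4 are at about (426,189), (421,227), (416,261) and (412,293), and cap 5 is partly hidden by the gripper.

Run:
```python
from h import *
for p in [(426,189),(421,227),(416,261),(412,293)]: print(onplane('wrist',*p,.113).round(4),bydepth('wrist',*p).round(4))
# carton end corners at rim z=.07 (flap end)
for p in [(396,160),(435,160)]: print(onplane('wrist',*p,.07).round(4))
```

```text
[0.6122 0.1747 0.113 ] [0.6115 0.1754 0.1152]
[0.6087 0.1401 0.113 ] [0.6084 0.1405 0.1138]
[0.6049 0.1067 0.113 ] [0.6045 0.1074 0.1143]
[0.6017 0.0725 0.113 ] [0.6014 0.0733 0.1141]
[0.5972 0.1917 0.07  ]
[0.6344 0.1886 0.07  ]
```

{"api": "arm_command", "payload": {
  "turn": [
    [0, 0, 0],
    [0, 0, 0],
    [0, 0, 0],
    [0, 0, 0],
    [0, 0, 0],
    [0, 0, 0],
    [0, 0, 0],
    [0, 0, 0],
    [0, 0, 0],
    [0, 0, 0],
    [0, 0, 0],
    [0, 0, 0]
  ],
  "xyz": [
    [0.02, 0.37, 0],
    [0.02, 0.37, 0],
    [0.02, 0.37, 0],
    [0.02, 0.37, 0],
    [0, 0.37, 0],
    [0, 0, 0.4],
    [0, 0, 0.4],
    [0, 0, 0.4],
    [0, 0, 0.4],
    [0, 0, 0.4],
    [0, 0, 0],
    [0, 0, 0]
  ],
  "claw": [0, 0, 0, 0, 0, 0, 0, 0, 0, 0, 0, 0]
}}

```text
time_s: 4.65
position: [0.6114, 0.1729, 0.1321]
tool_rot: [[0.091, 0.996, 0.0], [0.996, -0.091, -0.0], [0.0, 0.0, -1.0]]
ft_force: [0.3, -0.5, 0.6]
grip_width: -0.0001
gripper_force: 0.0
```

Run:
```python
from h import *
grab('side');im=np.load('side.npz')['im'];cv2.imwrite('pics/d2.png',cv2.resize(im[120:300,150:370],None,fx=3.3,fy=3.3,interpolation=2))
s=env.observe();print(s['time_s'],s['position'],s['ft_force'])
```

```text
4.7 [0.6116818  0.17308155 0.13266138] [ 0.33156432 -0.4280534   1.35970576]
```

View pics/d2.png

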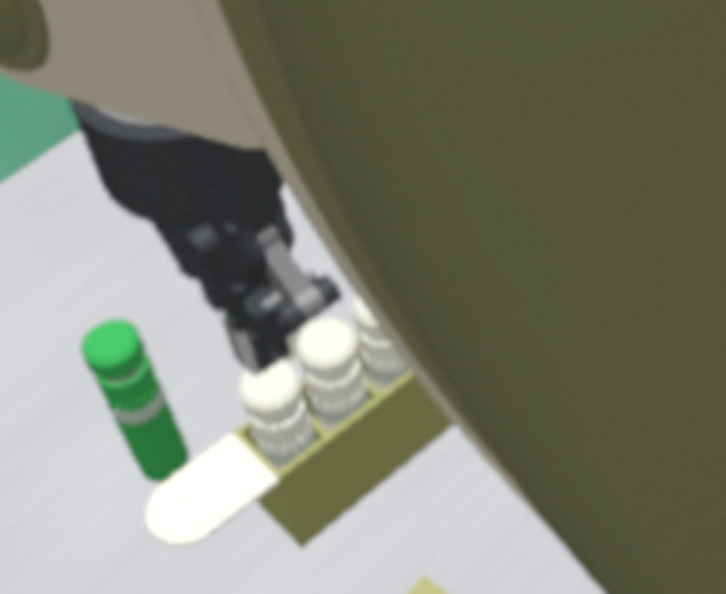

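The fingertips are centred over cap 1, at about (265,365) in the crop. I'll lower them gently.

{"api": "arm_command", "payload": {
  "turn": [
    [0, 0, 0],
    [0, 0, 0],
    [0, 0, 0],
    [0, 0, 0],
    [0, 0, 0],
    [0, 0, 0],
    [0, 0, 0],
    [0, 0, 0],
    [0, 0, 0],
    [0, 0, 0]
  ],
  "xyz": [
    [0, 0, 0.1],
    [0, 0, 0.1],
    [0, 0, 0.08],
    [0, 0, 0.03],
    [0, 0, 0.03],
    [0, 0, 0.03],
    [0, 0, 0.03],
    [0, 0, 0.02],
    [0, 0, 0],
    [0, 0, 0]
  ],
  "claw": [0, 0, 0, 0, 0, 0, 0, 0, 0, 0]
}}

```text
time_s: 5.7
position: [0.6113, 0.1737, 0.1104]
tool_rot: [[0.09, 0.996, 0.0], [0.996, -0.09, 0.0], [0.0, 0.0, -1.0]]
ft_force: [-0.2, -0.1, 3.1]
grip_width: -0.0001
gripper_force: 1.7
```

Force is about 3 N at z 0.110, so the cap is moving but not yet home. I'll take smaller steps down until the force rises.

{"api": "arm_command", "payload": {
  "turn": [
    [0, 0, 0],
    [0, 0, 0],
    [0, 0, 0],
    [0, 0, 0]
  ],
  "xyz": [
    [0, 0, 0.01],
    [0, 0, 0.01],
    [0, 0, 0.01],
    [0, 0, 0]
  ],
  "claw": [0, 0, 0, 0]
}}

```text
time_s: 6.1
position: [0.6114, 0.1737, 0.109]
tool_rot: [[0.09, 0.996, 0.0], [0.996, -0.09, 0.0], [0.0, 0.0, -1.0]]
ft_force: [0.6, 0.6, 4.7]
grip_width: 0.0002
gripper_force: 2.6
```

{"api": "arm_command", "payload": {
  "turn": [
    [0, 0, 0],
    [0, 0, 0],
    [0, 0, 0]
  ],
  "xyz": [
    [0, 0, 0.01],
    [0, 0, 0.01],
    [0, 0, 0]
  ],
  "claw": [0, 0, 0]
}}

```text
time_s: 6.4
position: [0.6118, 0.1738, 0.109]
tool_rot: [[0.09, 0.996, 0.002], [0.996, -0.09, 0.0], [0.0, 0.002, -1.0]]
ft_force: [-0.8, -0.6, 10.8]
grip_width: -0.0004
gripper_force: 5.2
```

Cap 1 is home at z 0.109, with the force up to 11 N. Next I'll lift 14 mm and move one pitch to cap 2.

{"api": "arm_command", "payload": {
  "turn": [
    [0, 0, 0],
    [0, 0, 0],
    [0, 0, 0],
    [0, 0, 0],
    [0, 0, 0],
    [0, 0, 0],
    [0, 0, 0],
    [0, 0, 0],
    [0, 0, 0],
    [0, 0, 0],
    [0, 0, 0],
    [0, 0, 0]
  ],
  "xyz": [
    [0, 0, -0.14],
    [0, 0, -0.14],
    [-0.34, -0.005, 0],
    [-0.34, -0.005, 0],
    [0, 0, 0],
    [0, 0, 0.08],
    [0, 0, 0.04],
    [0, 0, 0.04],
    [0, 0, 0.04],
    [0, 0, 0.04],
    [0, 0, 0.04],
    [0, 0, 0]
  ],
  "claw": [0, 0, 0, 0, 0, 0, 0, 0, 0, 0, 0, 0]
}}

```text
time_s: 7.6
position: [0.6083, 0.1401, 0.109]
tool_rot: [[0.09, 0.996, 0.003], [0.996, -0.09, 0.0], [0.0, 0.003, -1.0]]
ft_force: [-0.9, -0.2, 10.6]
grip_width: 0.0001
gripper_force: 5.1
```

{"api": "arm_command", "payload": {
  "turn": [
    [0, 0, 0]
  ],
  "xyz": [
    [0, 0, 0]
  ],
  "claw": [0]
}}

```text
time_s: 7.7
position: [0.6083, 0.1401, 0.109]
tool_rot: [[0.09, 0.996, 0.002], [0.996, -0.09, 0.0], [0.0, 0.002, -1.0]]
ft_force: [-0.5, 0.6, 9.4]
grip_width: 0.0003
gripper_force: 4.9
```

Cap 2 is home. Now cap 3.

{"api": "arm_command", "payload": {
  "turn": [
    [0, 0, 0],
    [0, 0, 0],
    [0, 0, 0],
    [0, 0, 0],
    [0, 0, 0],
    [0, 0, 0],
    [0, 0, 0],
    [0, 0, 0],
    [0, 0, 0],
    [0, 0, 0],
    [0, 0, 0],
    [0, 0, 0]
  ],
  "xyz": [
    [0, 0, -0.14],
    [0, 0, -0.14],
    [-0.34, -0.005, 0],
    [-0.34, -0.005, 0],
    [0, 0, 0],
    [0, 0, 0.08],
    [0, 0, 0.04],
    [0, 0, 0.04],
    [0, 0, 0.04],
    [0, 0, 0.04],
    [0, 0, 0.04],
    [0, 0, 0]
  ],
  "claw": [0, 0, 0, 0, 0, 0, 0, 0, 0, 0, 0, 0]
}}

```text
time_s: 8.9
position: [0.6048, 0.1062, 0.109]
tool_rot: [[0.089, 0.996, 0.003], [0.996, -0.089, -0.0], [0.0, 0.003, -1.0]]
ft_force: [-0.8, 0.4, 10.2]
grip_width: 0.0002
gripper_force: 5.2
```

Cap 3 is home. Now cap 4.

{"api": "arm_command", "payload": {
  "turn": [
    [0, 0, 0],
    [0, 0, 0],
    [0, 0, 0],
    [0, 0, 0],
    [0, 0, 0],
    [0, 0, 0],
    [0, 0, 0],
    [0, 0, 0],
    [0, 0, 0],
    [0, 0, 0],
    [0, 0, 0],
    [0, 0, 0]
  ],
  "xyz": [
    [0, 0, -0.14],
    [0, 0, -0.14],
    [-0.34, -0.005, 0],
    [-0.34, -0.005, 0],
    [0, 0, 0],
    [0, 0, 0.08],
    [0, 0, 0.04],
    [0, 0, 0.04],
    [0, 0, 0.04],
    [0, 0, 0.04],
    [0, 0, 0.04],
    [0, 0, 0]
  ],
  "claw": [0, 0, 0, 0, 0, 0, 0, 0, 0, 0, 0, 0]
}}

```text
time_s: 10.1
position: [0.6012, 0.0724, 0.109]
tool_rot: [[0.09, 0.996, 0.003], [0.996, -0.09, -0.0], [0.0, 0.003, -1.0]]
ft_force: [-1.3, 0.9, 11.2]
grip_width: -0.0002
gripper_force: 5.1
```

Cap 4 is home. Now cap 5.

{"api": "arm_command", "payload": {
  "turn": [
    [0, 0, 0],
    [0, 0, 0],
    [0, 0, 0],
    [0, 0, 0],
    [0, 0, 0],
    [0, 0, 0],
    [0, 0, 0],
    [0, 0, 0],
    [0, 0, 0],
    [0, 0, 0],
    [0, 0, 0],
    [0, 0, 0]
  ],
  "xyz": [
    [0, 0, -0.14],
    [0, 0, -0.14],
    [-0.34, -0.005, 0],
    [-0.34, -0.005, 0],
    [0, 0, 0],
    [0, 0, 0.08],
    [0, 0, 0.04],
    [0, 0, 0.04],
    [0, 0, 0.04],
    [0, 0, 0.04],
    [0, 0, 0.04],
    [0, 0, 0]
  ],
  "claw": [0, 0, 0, 0, 0, 0, 0, 0, 0, 0, 0, 0]
}}

```text
time_s: 11.3
position: [0.5977, 0.0385, 0.109]
tool_rot: [[0.09, 0.996, 0.003], [0.996, -0.09, -0.0], [-0.0, 0.003, -1.0]]
ft_force: [-1.5, -0.5, 11.0]
grip_width: -0.0003
gripper_force: 5.5
```

Cap 5 is home. I'll lift clear and move away past the far end of the row.

{"api": "arm_command", "payload": {
  "turn": [
    [0, 0, 0],
    [0, 0, 0],
    [0, 0, 0],
    [0, 0, 0],
    [0, 0, 0],
    [0, 0, 0],
    [0, 0, 0],
    [0, 0, 0],
    [0, 0, 0],
    [0, 0, 0],
    [0, 0, 0],
    [0, 0, 0]
  ],
  "xyz": [
    [0, 0, -0.2],
    [0, 0, -0.4],
    [0, 0, -0.6],
    [0, 0, -0.6],
    [0, 0, -0.6],
    [-0.6, -0.3, 0],
    [-0.6, -0.3, 0],
    [-0.6, -0.3, 0],
    [-0.6, -0.3, 0],
    [-0.6, -0.3, 0],
    [0, 0, 0],
    [0, 0, 0]
  ],
  "claw": [0, 0, 0, 0, 0, 0, 0, 0, 0, 0, 0, 0]
}}

```text
time_s: 12.5
position: [0.5088, -0.1044, 0.228]
tool_rot: [[0.091, 0.996, 0.0], [0.996, -0.091, 0.0], [0.0, 0.0, -1.0]]
ft_force: [0.3, -0.1, -0.5]
grip_width: 0.0001
gripper_force: 0.0
```

Run:
```python
from h import *
grab('scene');grab('side')
a=np.load('scene.npz')['im'][100:280,240:480];b=np.load('side.npz')['im'][130:310,150:390]
cv2.imwrite('pics/f.png',cv2.resize(np.vstack([a,b]),None,fx=1.66,fy=1.66,interpolation=2))
for n,P in (('scene',[(392,149),(376,158),(361,168),(345,179),(328,187)]),):
    for p in P: print(bydepth(n,*p).round(4))
print(env.observe()['time_s'])
```

```text
[0.6114 0.1755 0.1096]
[0.6086 0.1386 0.1123]
[0.6067 0.1054 0.1111]
[0.6049 0.0711 0.1093]
[0.5993 0.0391 0.1105]
12.6
```

View pics/f.png

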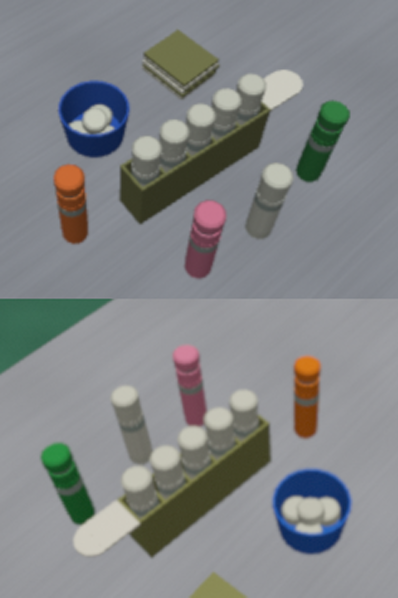

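All five caps sit about 4 mm lower, every tube is still in its cell, and the things beside the carton haven't moved.

```bash
python3 -c "
from rig import env
print(env.close_job())"
```

```text
the job is handed in; nothing more can be done
None
```

All five caps were pressed home in one low pass from the flap end, each to z = 0.109 m at about 11 N; no tube came out, nothing beside the carton moved, and the job was handed in at about 12.6 s.

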